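# Put the worktop water filter's stack back on its post

## Task

Put the washed water filter back together: first the flanged support, flange down, fully home on the filter base, then the plain spacer tube on top of it, then the knobbed cap on top of that, all threaded on the base's upright post. Go gently: feel for the post with light force (never press on base or post with more than 40 N), lower each part until it is home before letting go, never drop it down the post, and leave the other kitchen things where they are.

Things in the scene. Friction and masses are not known exactly. Their poses are not given: they have to be found in the camera images.
- base: filter base, fixed: a white round drum 130 mm across, 40 mm high, with a steel outlet stub (22 mm thick, 30 mm long) at its own -x side. Origin: centre of its underside, z up. From its flat top rises an upright steel post 16 mm across, 62 mm tall (top 102 mm above the worktop, chamfered 1.5 mm). The post sits in an eccentric bush, 6 mm off the base's centre: see seat.
- seat (a point): centre of the base's flat top, 40 mm above the worktop; axes as the base. The post's axis is always 6 mm from here, level, in a direction that differs each time and is not measured: find it by feel (touch down lightly, slide round a 6 mm circle till the part drops over) or by sight. It stays put unless forced. A part on the post has 2 mm play all round.
- support: the support: round steel flange 84 mm across, 6 mm thick, with dark dots, and on top a hub 36 mm across ending 20 mm above the underside; a 20 mm bore goes right through. About 160 g. Lies flange down on the worktop. Origin: centre of the underside, z up. Its home is the base's top (underside 0 mm above the seat). Grip it by the hub.
- spacer: the spacer: a plain steel tube 40 mm across, 28 mm tall, with a 20 mm through bore. About 120 g. Stands upright. Origin: centre of the underside, z up. Its home is on the support's hub (underside 20 mm above the seat); 14 mm of post then stands out above it.
- cap: the cap: steel skirt 44 mm across, 22 mm tall, with a solid round knob on top 32 mm across and 18 mm tall (40 mm in all); a blind bore 21 mm wide, 18 mm deep opens at the underside. About 130 g. Stands upright, knob up. Origin: centre of the underside, z up. Its home is on the spacer (underside 48 mm above the seat). Grip it by the knob.
- mug: bystander, leave it alone: white mug, 76 mm across, 90 mm tall. Origin: centre of its underside
- spoon: bystander, leave it alone: steel spoon, 150 mm, lying flat. Origin: centre of its underside (lying along its own x)
- jar: bystander, leave it alone: small glass jar with a steel lid, 44 mm across, 85 mm tall. Origin: centre of its underside
- brush: bystander, leave it alone: wooden-handled brush, 170 mm, lying flat. Origin: centre of its underside (lying along its own x)
- bowl: bystander, leave it alone: blue bowl, 100 mm across, 45 mm tall. Origin: centre of its underside
- saucer: bystander, leave it alone: white saucer, 110 mm across. Origin: centre of its underside
- soap: bystander, leave it alone: white bar of soap, 85 x 52 x 28 mm. Origin: centre of its underside
- washup: bystander, leave it alone: green washing-up bottle, 64 mm across, 190 mm tall. Origin: centre of its underside

How it is judged:
By the outcome, as a careful person would: the job done as asked, in the order asked, and still so for the second after the job is handed in, with the robot touching nothing.
It also fails if it takes over 72 s, if anything falls off the work surface, if the arm or the gripper's body presses on something with over 40 N, if the wrist force passes 120 N, or if a joint passes its speed limit or range.

## Robot

A 6-joint arm with a two-finger parallel gripper is mounted at the origin on the work surface. World frame = base frame: x ahead of the robot, y to its left, z up, the work surface at z = 0. Lengths are in m, angles in rad, forces in N, time in s.
With the tool pointing down it reaches from about 0.35 to 0.85 m from the base axis. Payload 8.1 kg.
Tool frame: the origin (TCP) lies on the centre line of the jaws, within the pads' length; the fingertips stand 22 mm ahead of it and the grasp point (between the pads) lies 3 mm ahead of it; z points along the fingers, y is the line along which they close (so a half turn about z gives the same grasp; the last joint's range is limited). The gripper opens to 93 mm and grips with 3 to 60 N. Pads are 15 mm wide; open, the fingers measure 128 mm over their backs; the gripper's body (75 mm by 188 mm) begins 65 mm behind the grasp point.
Start: joints at [-1.266, 0.13, 1.488, -0, 1.523, -0.085], TCP at [0.228, -0.555, 0.241] pointing down, gripper open.
Joint ranges: [-2.96, 2.96], [-0.89, 2.26], [0.02, 2.5], [-1.34, 4.48], [0, 2.73], [-2.66, 2.66]. Speed limits (rad/s): [2.39, 2.39, 2.79, 3.14, 3.14, 3.14].

## Interface

Orientations are given as a rotation vector (axis times angle).
In Python, from plant import robot, imaging, read_state gives the robot as it stands (robot), with the cameras (imaging) and the readings as plain functions.
- The arm moves only by the tool creep_tool, called after "Emit:" as name(argument=value, ...) on one line, values as JSON. Schema: {"type":"object","properties":{"deltas":{"type":"array","items":{"type":"object","properties":{"finger_gap":{"type":"number"},"dx":{"type":"number"},"dy":{"type":"number"},"dz":{"type":"number"},"rz":{"type":"number"}},"additionalProperties":false,"required":["finger_gap"]},"minItems":1,"maxItems":20},"force":{"type":"number"},"only":{"type":"string"},"quiet":{"type":"boolean"},"lines":{"type":"string"}},"required":["deltas"],"additionalProperties":false}. deltas is a list of rows, 1 to 20 of them, each an object with the fields finger_gap (the finger opening in m), dx, dy, dz (the shift in shares of the most that a row can go, 1 being 50 mm), rz (a turn about the tool's z in normalised numbers (1 is pi rad)); a field left out counts as zero (the opening has to be given); each row shifts and turns the commanded pose from where the row before left it, along the tool's axes as they then stand; what a row does not reach is not made up. A row lasts 1/10 s, in which the tool goes at most 0.05 m and 0.15 rad, less where a joint would pass 70% of its speed; a pose out of reach is approached as far as the arm can. The fingers move at their own pace and stop on an object; force is the grip in N (left out, the last holds). Time passes only in rows, so rows that do not move let the fingers close. The tool returns the time, the measured TCP pose, the force, the opening and the grip force at its end. only (a regular expression) keeps the lines of the reply that match it, lines (a string "A,B") keeps lines A to B, and quiet returns only ok. Shift and turn numbers lie between -1 and 1, and a call with a number outside is refused. Input that does not fit is refused with a message, and nothing moves.
- read_state(): the state, without advancing time (a new reading comes with each control period).
- imaging.read_camera(name): name is "scene" or "top" or "wrist"; returns a dict with "image" (420x560x3 uint8, red, green, blue), "fx", "fy", "cx", "cy" (pixels), "dist" ([k1, k2, p1, p2, k3] as OpenCV has them; the pictures are not rectified), "R" (3x3) and "t" (3): a world point X has camera coordinates R X + t. Camera axes: x right, y down, z forward; pixel columns grow to the right and rows downward; lengths in m; the calibration is good to about 2 mm. A picture is of the moment at which its call begins. There is no depth.
- robot.close_job(): hands the job in; it is judged then, once.
The state is a dict: "t": time; "q": joint angles; "dq": joint speeds; "joint_torque": joint torques, N m; "tool_pos": TCP position; "orientation": TCP orientation; "force": force on the tool from outside, world axes, zero at the start; "wrist_torque": the same for the moment, N m; "opening": finger opening in m; "gripper_force": force on a finger pad.
Only numpy, scipy, OpenCV 4.12 (cv2) and the standard library are available. Lean on these libraries where they do the work, as an engineer would, in place of code of your own. Each camera call takes 0.05 s, during which the arm holds its last target. There are 200 camera calls.

## Working session

There is one attempt and no reset: what is moved stays moved. The work goes in short steps, Python scripts to look and compute and a tool call to move; the robot and the scene stay as the last step left them, time stands still between calls to the robot, and variables do not carry over. Pictures are saved under pics/ and viewed, at most 12 in all, crops included, and the job is handed in when it is done.

```bash
ls; mkdir -p pics; python3 - <<'E'
from plant import robot, imaging, read_state
import cv2
for n in("scene","top"):
    c=imaging.read_camera(n); cv2.imwrite(f"pics/{n}0.png",c["image"][:,:,::-1]); print(n,c["fx"],c["fy"],c["cx"],c["cy"],c["dist"],c["R"],c["t"])
print(read_state())
E
```

```text
pics
plant.py
scene 387.83265962330483 387.83265962330483 276.94057680941523 209.63582145666402 [-0.05393757  0.          0.          0.          0.        ] [[-1.43087678e-01  9.89709665e-01  8.34252472e-04]
 [ 6.45988907e-01  9.40326542e-02 -7.57532964e-01]
 [-7.49816143e-01 -1.07854715e-01 -6.52796378e-01]] [ 0.05970934 -0.35110678  1.55726596]
top 466.10407319592196 466.10407319592196 265.69932560815516 206.1352068547299 [0.04096215 0.         0.         0.         0.        ] [[ 0.02539876 -0.99945127 -0.02126183]
 [-0.98339842 -0.02115686 -0.18022193]
 [ 0.1796732   0.02548626 -0.98339615]] [0.01263886 0.60397773 1.03514831]
{'t': 0.1, 'q': array([-1.26641629e+00,  1.31085758e-01,  1.48912888e+00,  1.31016165e-05,
        1.52304288e+00, -8.53941167e-02]), 'dq': array([-3.71714764e-04, -5.84037771e-04, -1.91132611e-03, -1.15747739e-03,
       -4.91455228e-04,  3.88364820e-05]), 'joint_torque': array([ 8.43794023e-04, -5.61340857e+01, -4.93094230e+01,  7.69077614e-02,
        2.91172072e-02, -6.30232421e-05]), 'tool_pos': array([ 0.22787328, -0.55453112,  0.23971506]), 'orientation': array([-3.08049608e+00, -6.08065751e-01,  2.65197705e-04]), 'force': array([-1.10918823,  0.51967936, -0.68965252]), 'wrist_torque': array([0.01676785, 0.03472333, 0.04007731]), 'gripper_force': 0.0, 'opening': 0.0928968834223515}
```

View pics/top0.png

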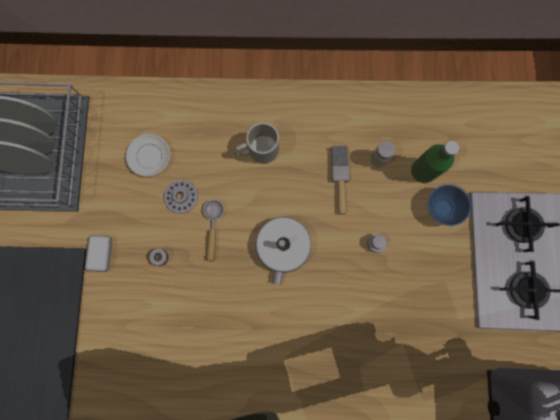

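View pics/scene0.png

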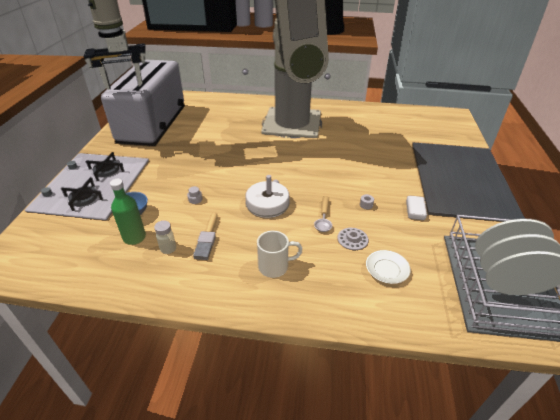

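The top view shows the support at about (180,197), the spacer at (158,257), the base and post at (283,245), and the cap at (377,243). The spoon lies between the support and the base, and the soap is left of the spacer.

```bash
cat > h.py <<'E'
import cv2, numpy as np
from scipy.spatial.transform import Rotation as Ro
def ray(c,uv,z):
    K=np.array([[c["fx"],0,c["cx"]],[0,c["fy"],c["cy"]],[0,0,1]])
    p=cv2.undistortPoints(np.array([[uv]],float),K,np.array(c["dist"],float))[0,0]
    R=np.array(c["R"]);t=np.array(c["t"]); C=-R.T@t; d=R.T@np.array([p[0],p[1],1])
    return C+d*(z-C[2])/d[2]
def proj(c,X):
    K=np.array([[c["fx"],0,c["cx"]],[0,c["fy"],c["cy"]],[0,0,1]])
    return cv2.projectPoints(np.array([X],float),cv2.Rodrigues(np.array(c["R"]))[0],np.array(c["t"],float),K,np.array(c["dist"],float))[0][0,0]
def tool(s,X):  # world target -> tool axes delta
    return Ro.from_rotvec(s["orientation"]).inv().apply(np.array(X)-s["tool_pos"])
E
python3 - <<'E'
from plant import robot, imaging, read_state
from h import *
c=imaging.read_camera("top"); im=c["image"][:,:,::-1]
cs=[(180,197),(158,257),(283,245),(377,243)]
tiles=[cv2.resize(np.ascontiguousarray(im[v-35:v+35,u-35:u+35]),(400,300) if 0 else (300,300),interpolation=cv2.INTER_CUBIC) for u,v in cs]
cv2.imwrite("pics/m.png",np.vstack([np.hstack(tiles[:2]),np.hstack(tiles[2:])]))
for n,uv,z in [("support",(180,197),.006),("spacer",(158,257),.028),("base",(283,245),.04),("cap",(377,243),.04),("post",(284,243),.102)]: print(n,ray(c,uv,z).round(4))
w=imaging.read_camera("wrist"); cv2.imwrite("pics/w0.png",w["image"][:,:,::-1]); print(w)
s=read_state(); Rt=Ro.from_rotvec(s["orientation"]).as_matrix(); print(Rt.round(3)); print("cam in tool",Rt.T@(-w["R"].T@w["t"]-s["tool_pos"]), (w["R"]@Rt).round(3))
E
```

```text
support [0.6308 0.2396 0.006 ]
spacer [0.4812 0.2782 0.028 ]
base [ 0.515  -0.0155  0.04  ]
cap [ 0.5249 -0.2332  0.04  ]
post [ 0.5133 -0.0168  0.102 ]
{'image': array([[[145, 115,  70],
        [147, 117,  72],
        [151, 119,  74],
        ...,
        [126, 120, 117],
        [127, 120, 119],
        [126, 119, 117]],

       [[146, 116,  70],
        [146, 116,  71],
        [149, 118,  73],
        ...,
        [125, 119, 117],
        [126, 120, 118],
        [126, 120, 118]],

       [[147, 116,  71],
        [148, 117,  72],
        [148, 117,  72],
        ...,
        [127, 120, 118],
        [127, 120, 119],
        [126, 120, 118]],

       ...,

       [[ 17,  20,  23],
        [ 18,  21,  23],
        [ 19,  22,  24],
        ...,
        [ 21,  21,  25],
        [ 19,  20,  23],
        [ 19,  20,  23]],

       [[ 19,  21,  24],
        [ 18,  20,  23],
        [ 19,  21,  24],
        ...,
        [ 20,  22,  24],
        [ 21,  22,  24],
        [ 19,  20,  23]],

       [[ 20,  22,  24],
        [ 19,  21,  24],
        [ 18,  21,  23],
        ...,
        [ 20,  22,  24],
        [ 20,  22,  23],
        [ 20,  21,  24]]], shape=(420, 560, 3), dtype=uint8), 'fx': 331.41167425874465, 'fy': 331.41167425874465, 'cx': 280.0097830586984, 'cy': 208.68692665149058, 'dist': array([-0.0675896,  0.       ,  0.       ,  0.       ,  0.       ]), 'R': array([[ 0.37998769, -0.92499102, -0.00098139],
       [-0.88274234, -0.36294845,  0.2983863 ],
       [-0.27636084, -0.1125168 , -0.95444468]]), 't': array([-0.59852348, -0.03576899,  0.39074369])}
[[ 0.925  0.38  -0.   ]
 [ 0.38  -0.925  0.001]
 [ 0.    -0.001 -1.   ]]
cam in tool [ 0.08239822 -0.00092936 -0.14300156] [[-0.     1.    -0.   ]
 [-0.954 -0.    -0.298]
 [-0.298  0.     0.954]]
```

View pics/m.png

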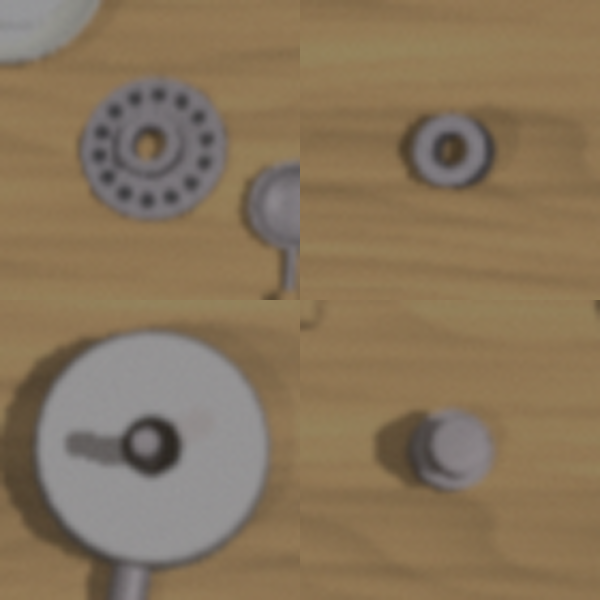

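The tiles show: support hub at about (179.6,195), spacer top at (157.6,256.6), post top at (281.7,242.8), base rim centre at (283,244), and cap knob at (379,241.5). I'll look closer from above the base with the wrist camera.

Careful with the scale: shifts go in shares of 50 mm and turns go in shares of pi rad. That gives: 0.036 m is 0.72, -0.03 m is -0.6.

Emit:
creep_tool(deltas=[{"finger_gap":0.093, "dx":0.72, "dy":-0.6}, {"finger_gap":0.093, "dx":0.72, "dy":-0.6}, {"finger_gap":0.093, "dx":0.72, "dy":-0.6}, {"finger_gap":0.093, "dx":0.72, "dy":-0.6}, {"finger_gap":0.093, "dx":0.72, "dy":-0.6}, {"finger_gap":0.093, "dx":0.72, "dy":-0.6}, {"finger_gap":0.093, "dx":0.72, "dy":-0.6}, {"finger_gap":0.093, "dx":0.72, "dy":-0.6}, {"finger_gap":0.093, "dx":0.72, "dy":-0.6}, {"finger_gap":0.093, "dx":0.72, "dy":-0.6}, {"finger_gap":0.093, "dx":0.72, "dy":-0.6}, {"finger_gap":0.093, "dx":0.72, "dy":-0.6}, {"finger_gap":0.093, "dx":0.72, "dy":-0.6}, {"finger_gap":0.093}, {"finger_gap":0.093}], force=10)

```text
t: 1.7
tool_pos: [0.5127, -0.0154, 0.2402]
orientation: [-3.081, -0.613, 0.002]
force: [-0.6, 0.5, -0.4]
opening: 0.0928
gripper_force: 0.0
```

```bash
python3 - <<'E'
from plant import robot, imaging, read_state
from h import *
c=imaging.read_camera("top")
for n,uv,z in [("support",(179.6,195),.02),("spacer",(157.6,256.6),.028),("base",(283.,243.9),.04),("cap",(379,241.5),.04),("post",(281.7,242.8),.102)]: print(n,ray(c,uv,z).round(4))
w=imaging.read_camera("wrist"); np.save("w1.npy",w,allow_pickle=True); cv2.imwrite("pics/w1.png",w["image"][:,:,::-1])
print(read_state()["tool_pos"],proj(w,[.515,-.0155,.04]))
E
```

```text
support [0.6329 0.2378 0.02  ]
spacer [0.4821 0.2792 0.028 ]
base [ 0.5175 -0.0155  0.04  ]
cap [ 0.5285 -0.2379  0.04  ]
post [ 0.5136 -0.0117  0.102 ]
[ 0.51232712 -0.01709519  0.24041678] [280.81363492 183.5419651 ]
```

View pics/w1.png

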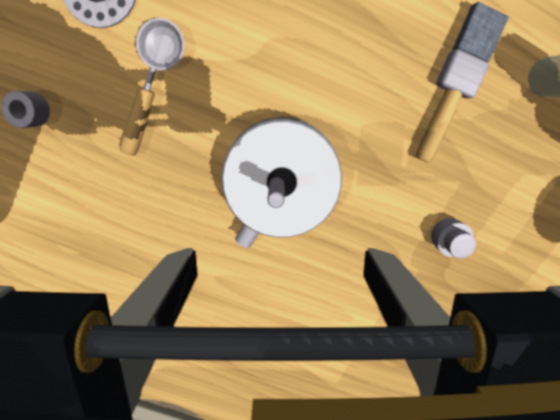

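The wrist view shows the base disc centred near (282,178), the post top at (276,199), the dark bush at (283,181), the cap knob at (463,240), the spacer at (20,108), and the brush and spoon clear of them. Next I'll fit these properly.

```bash
python3 - <<'E'
from h import *
w=np.load("w1.npy",allow_pickle=True).item(); im=w["image"]; hsv=cv2.cvtColor(im,cv2.COLOR_RGB2HSV)
def comp(m,uv,r=None):
    n,l,st,ce=cv2.connectedComponentsWithStats(m.astype(np.uint8)); k=l[uv[1],uv[0]]; return (l==k).astype(np.uint8),st[k],ce[k]
m=(hsv[...,1]<40)&(hsv[...,2]>150)
b,st,ce=comp(m,(240,200)); cn=max(cv2.findContours(b,0,1)[0],key=cv2.contourArea); h=cv2.convexHull(cn)
e=cv2.fitEllipse(h); print("base",e,st, ray(w,e[0],.04).round(4))
d=(hsv[...,2]<60); d2,st,ce=comp(d,(290,181)); print("bush",st,ce)
crop=im[165:225,250:310]; print(hsv[190:212:2,266:290:2,2]); print(hsv[228:254:2,444:480:2,2])
big=np.hstack([cv2.resize(x[:,:,::-1],(480,480),interpolation=cv2.INTER_NEAREST) for x in (np.ascontiguousarray(im[165:213,258:306]),)]+[cv2.resize(np.ascontiguousarray(im[210:264,430:484])[:,:,::-1],(320,320),interpolation=cv2.INTER_NEAREST) if 0 else np.pad(cv2.resize(np.ascontiguousarray(im[215:263,436:484])[:,:,::-1],(320,320),interpolation=cv2.INTER_NEAREST),((0,160),(0,0),(0,0)))])
cv2.imwrite("pics/w1b.png",big)
E
```

```text
base ((278.28607177734375, 184.0813446044922), (115.44282531738281, 134.30467224121094), 34.21486282348633) [  223   121   118   126 10020] [ 0.5134 -0.0132  0.04  ]
bush [267 169  29  26 397] [283.5440806  179.12594458]
[[229 158  78  78  79  81  80  78  81  58  26  25]
 [227 144  82 103 122 131 116  94  83  59  27  27]
 [225 133 121 172 192 195 186 156 107  64  39  77]
 [218 139 181 206 209 208 207 198 157 119 156 204]
 [209 154 197 206 208 209 211 209 189 184 228 233]
 [216 163 196 202 203 204 205 206 191 192 230 234]
 [225 165 190 200 200 201 202 201 184 209 232 233]
 [231 198 177 198 201 201 201 190 188 227 233 234]
 [233 230 200 181 189 192 188 193 223 233 234 233]
 [234 233 231 226 213 213 219 228 233 234 233 233]
 [233 234 233 233 233 233 233 234 233 233 233 233]]
[[ 74  86  90  90  88  87  92 114 163 203 218 223 222 221 219 217 213 209]
 [ 85  89  88  81  72  73  73  75  85 113 154 202 222 221 220 219 219 220]
 [ 90  88  74  67  67  70  72  74  79  83  96 129 183 212 218 217 219 226]
 [ 88  73  62  64  66  69  75 102 144 169 185 190 177 190 214 217 220 228]
 [ 77  58  57  61  64  79 130 189 220 226 228 228 226 220 210 214 225 229]
 [ 66  50  55  59  71 147 212 227 229 229 229 228 227 226 217 213 226 229]
 [ 56  48  52  60 121 207 226 226 226 226 224 223 222 222 220 213 218 223]
 [ 51  45  49  85 186 220 223 223 223 223 224 223 223 222 222 216 213 216]
 [ 56  42  47 118 211 222 223 224 224 224 224 223 223 222 222 215 212 218]
 [ 69  43  49 146 216 221 221 222 223 223 224 223 223 222 221 214 208 212]
 [145  94  54 159 216 219 220 221 222 222 221 221 219 219 217 209 210 210]
 [211 182  99 137 212 217 217 218 218 219 219 219 219 218 213 210 214 218]
 [214 215 184 139 202 216 217 218 219 220 219 220 219 214 210 210 214 220]]
```

View pics/w1b.png

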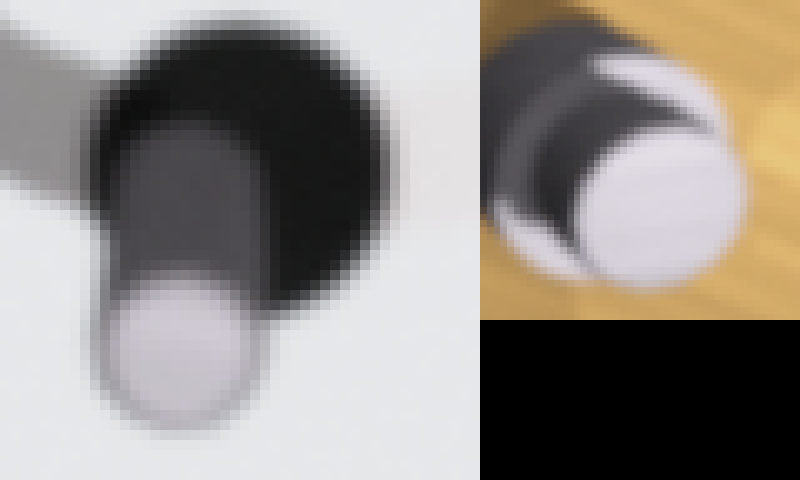

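```bash
python3 - <<'E'
from plant import robot, imaging, read_state
from h import *
w=np.load("w1.npy",allow_pickle=True).item()
for n,uv,z in [("post",(275.4,199.0),.102),("bush",(281.2,181.5),.04),("postbottom",(276.2,181.),.04),("cap",(462.7,245.5),.04)]: print(n,ray(w,uv,z).round(4))
s=read_state(); print("to support",tool(s,[.633,.238,.20]).round(4))
E
```

```text
post [ 0.5135 -0.0108  0.102 ]
bush [ 0.5172 -0.015   0.04  ]
postbottom [ 0.5157 -0.0099  0.04  ]
cap [ 0.5279 -0.237   0.04  ]
to support [ 0.2085 -0.1902  0.0402]
```

Converted, 0.035 m is 0.7, -0.032 m is -0.64.

Emit:
creep_tool(deltas=[{"finger_gap":0.06, "dx":0.7, "dy":-0.64, "dz":0.2}, {"finger_gap":0.06, "dx":0.7, "dy":-0.64, "dz":0.2}, {"finger_gap":0.06, "dx":0.7, "dy":-0.64, "dz":0.2}, {"finger_gap":0.06, "dx":0.7, "dy":-0.64, "dz":0.2}, {"finger_gap":0.06, "dx":0.7, "dy":-0.64}, {"finger_gap":0.06, "dx":0.68, "dy":-0.6}, {"finger_gap":0.06}, {"finger_gap":0.06}], force=10)

```text
t: 2.6
tool_pos: [0.634, 0.2377, 0.1997]
orientation: [3.082, 0.608, -0.002]
force: [0.3, -0.2, 0.6]
opening: 0.06
gripper_force: 0.0
```

```bash
python3 - <<'E'
from plant import robot, imaging, read_state
from h import *
w=imaging.read_camera("wrist"); np.save("w2.npy",w,allow_pickle=True); im=w["image"]
p=proj(w,[.633,.238,.02]).round().astype(int);print(p,read_state()["tool_pos"])
x0,y0=p-60; cv2.imwrite("pics/w2.png",cv2.resize(np.ascontiguousarray(im[y0:y0+120,x0:x0+120,::-1]),(600,600),interpolation=cv2.INTER_NEAREST)); print(x0,y0)
E
```

```text
[280 192] [0.63395885 0.23697116 0.20036584]
220 132
```

View pics/w2.png

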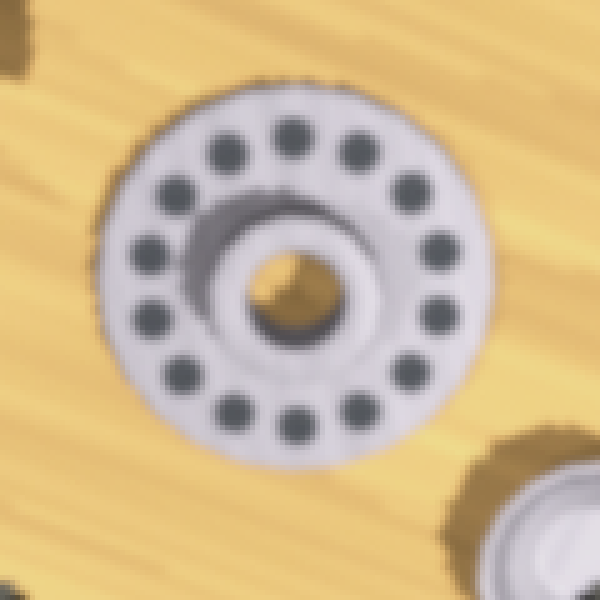

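The support's bore centre is at about (278.9,191.3) and the flange centre at (278.6,186.6). The spoon bowl is clear at lower right.

```bash
python3 - <<'E'
from plant import robot, imaging, read_state
from h import *
w=np.load("w2.npy",allow_pickle=True).item()
a=ray(w,(278.9,191.3),.02);b=ray(w,(278.6,186.6),.006);print(a,b)
s=read_state();m=(a+b)/2; print(tool(s,[m[0],m[1],.030]).round(4))
E
```

```text
[0.63276565 0.23914548 0.02      ] [0.63397753 0.24001616 0.006     ]
[ 0.0006 -0.0027  0.1704]
```

Converted, 0.045 m is 0.9, 0.035 m is 0.7.

Emit:
creep_tool(deltas=[{"finger_gap":0.06, "dx":0.012, "dy":-0.054, "dz":0.6}, {"finger_gap":0.06, "dz":0.9}, {"finger_gap":0.06, "dz":0.9}, {"finger_gap":0.06, "dz":0.7}, {"finger_gap":0.06, "dz":0.3}, {"finger_gap":0.06}, {"finger_gap":0.06}, {"finger_gap":0.03}, {"finger_gap":0.03}, {"finger_gap":0.03}, {"finger_gap":0.03}, {"finger_gap":0.03}], force=25)

```text
t: 3.85
tool_pos: [0.6338, 0.2413, 0.0312]
orientation: [3.082, 0.608, 0.001]
force: [0.2, -2.1, 4.5]
opening: 0.0358
gripper_force: 25.0
```

Converted, -0.045 m is -0.9, -0.04 m is -0.8.

Emit:
creep_tool(deltas=[{"finger_gap":0.03, "dz":-0.6}, {"finger_gap":0.03, "dz":-0.9}, {"finger_gap":0.03, "dz":-0.8}, {"finger_gap":0.03, "dz":-0.38}, {"finger_gap":0.03}])

```text
t: 4.35
tool_pos: [0.6355, 0.2424, 0.1691]
orientation: [-3.081, -0.609, -0.011]
force: [0.7, 0.1, -0.8]
opening: 0.0357
gripper_force: 25.0
```

```bash
python3 - <<'E'
from plant import robot, imaging, read_state
from h import *
s=read_state(); w=imaging.read_camera("wrist"); np.save("w3.npy",w,allow_pickle=True)
print(s["opening"],tool(s,[.5135,-.011,.165]).round(4), proj(w,[*s["tool_pos"][:2],s["tool_pos"][2]-.011]))
cv2.imwrite("pics/w3.png",w["image"][120:420,80:480,::-1])
E
```

```text
0.035651353438650925 [-0.2092  0.188   0.0027] [281.59227721 271.61469546]
```

View pics/w3.png

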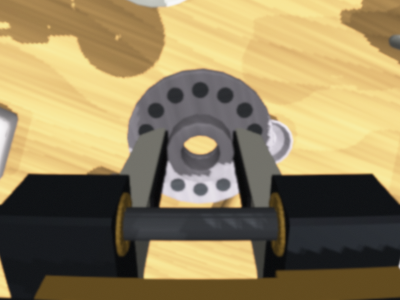

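The wrist view shows the support held by the hub, level, with its bore at about (281,267) and the far edge of the flange near row 190.

```bash
python3 - <<'E'
from plant import robot, imaging, read_state
from h import *
w=np.load("w3.npy",allow_pickle=True).item(); s=read_state(); R=Ro.from_rotvec(s["orientation"])
P=lambda v:proj(w,s["tool_pos"]+R.apply(v)).round(1)
for v in ([.042,0,.025],[.042,0,.031],[.010,0,.011],[-.010,0,.011],[-.01,0,.031],[.01,0,.031],[-.018,0,.011],[0,.042,.025]): print(v,P(v))
im=w["image"][:,:,:].astype(int); print(im[184:198,276:290:4].sum(2)//3)
print([(y,im[y,281].tolist()) for y in range(236,290,2)])
E
```

```text
[0.042, 0, 0.025] [281.4 187.7]
[0.042, 0, 0.031] [281.3 185.2]
[0.01, 0, 0.011] [281.4 253.9]
[-0.01, 0, 0.011] [281.4 287.7]
[-0.01, 0, 0.031] [281.2 270.3]
[0.01, 0, 0.031] [281.3 239.2]
[-0.018, 0, 0.011] [281.4 300.5]
[0, 0.042, 0.025] [354.7 259.3]
[[197 201 204 201]
 [195 198 202 203]
 [197 194 197 203]
 [193 185 185 197]
 [177 158 152 181]
 [142 125 119 143]
 [118 116 112 114]
 [119 122 118 113]
 [123 124 120 118]
 [120 119 114 116]
 [114 115 111 111]
 [111 113 111 109]
 [110 112 111 108]
 [111 113 111 107]]
[(236, [89, 86, 91]), (238, [89, 86, 91]), (240, [91, 88, 94]), (242, [102, 98, 104]), (244, [123, 119, 126]), (246, [122, 118, 124]), (248, [115, 112, 118]), (250, [112, 109, 116]), (252, [109, 106, 112]), (254, [114, 107, 107]), (256, [223, 185, 127]), (258, [244, 219, 140]), (260, [244, 217, 138]), (262, [245, 220, 141]), (264, [247, 224, 145]), (266, [246, 221, 143]), (268, [246, 221, 144]), (270, [248, 226, 149]), (272, [245, 221, 143]), (274, [170, 142, 106]), (276, [101, 98, 103]), (278, [104, 101, 106]), (280, [90, 87, 92]), (282, [90, 88, 93]), (284, [91, 88, 93]), (286, [89, 86, 91]), (288, [93, 90, 95])]
```

Converted, -0.035 m is -0.7, 0.032 m is 0.64.

Emit:
creep_tool(deltas=[{"finger_gap":0.03, "dx":-0.4, "dy":0.36}, {"finger_gap":0.03, "dx":-0.7, "dy":0.64}, {"finger_gap":0.03, "dx":-0.7, "dy":0.64}, {"finger_gap":0.03, "dx":-0.7, "dy":0.64}, {"finger_gap":0.03, "dx":-0.7, "dy":0.64}, {"finger_gap":0.03, "dx":-0.6, "dy":0.54}, {"finger_gap":0.03, "dx":-0.36, "dy":0.3}, {"finger_gap":0.03}, {"finger_gap":0.03}, {"finger_gap":0.03}])

```text
t: 5.4
tool_pos: [0.5121, -0.0106, 0.1634]
orientation: [-3.081, -0.609, 0.003]
force: [0.5, -0.1, -1.3]
opening: 0.0351
gripper_force: 25.0
```

```bash
python3 - <<'E'
from plant import robot, imaging, read_state
from h import *
s=read_state(); print(s["opening"],s["force"],tool(s,[.5144,-.0106,.140]).round(4))
E
```

```text
0.03514862373774117 [ 0.4657446  -0.14419583 -1.29923074] [0.0022 0.001  0.0233]
```

Converted, 0.012 m is 0.24, 0.0022 m is 0.044.

Emit:
creep_tool(deltas=[{"finger_gap":0.03, "dx":0.044, "dy":0.02, "dz":0.2}, {"finger_gap":0.03, "dz":0.24}, {"finger_gap":0.03}, {"finger_gap":0.03, "dz":0.04}, {"finger_gap":0.03, "dz":0.04}, {"finger_gap":0.03, "dz":0.04}, {"finger_gap":0.03, "dz":0.04}, {"finger_gap":0.03, "dz":0.02}, {"finger_gap":0.03}])

```text
t: 6.3
tool_pos: [0.5148, -0.0116, 0.1336]
orientation: [-3.082, -0.608, 0.0]
force: [-0.9, -0.3, -2.5]
opening: 0.0353
gripper_force: 25.0
```

Converted, 0.001 m is 0.02.

Emit:
creep_tool(deltas=[{"finger_gap":0.03, "dz":0.02}, {"finger_gap":0.03, "dz":0.02}, {"finger_gap":0.03, "dz":0.02}, {"finger_gap":0.03, "dz":0.02}, {"finger_gap":0.03}])

```text
t: 6.8
tool_pos: [0.5147, -0.0115, 0.1294]
orientation: [-3.082, -0.608, 0.0]
force: [0.6, -0.1, -2.9]
opening: 0.0357
gripper_force: 25.0
```

Converted, 0.002 m is 0.04.

Emit:
creep_tool(deltas=[{"finger_gap":0.03, "dz":0.04}, {"finger_gap":0.03, "dz":0.04}, {"finger_gap":0.03, "dz":0.04}, {"finger_gap":0.03, "dz":0.04}, {"finger_gap":0.03}])

```text
t: 7.3
tool_pos: [0.5145, -0.0115, 0.1212]
orientation: [-3.082, -0.608, 0.001]
force: [-0.7, 0.9, -1.9]
opening: 0.0356
gripper_force: 25.0
```

Converted, 0.007 m is 0.14, 0.005 m is 0.1.

Emit:
creep_tool(deltas=[{"finger_gap":0.03, "dz":0.1}, {"finger_gap":0.03, "dz":0.14}, {"finger_gap":0.03, "dz":0.14}, {"finger_gap":0.03, "dz":0.1}, {"finger_gap":0.03}])

```text
t: 7.8
tool_pos: [0.5139, -0.0114, 0.0963]
orientation: [-3.081, -0.608, 0.003]
force: [0.3, -0.4, -1.5]
opening: 0.0355
gripper_force: 25.0
```

Emit:
creep_tool(deltas=[{"finger_gap":0.03, "dz":0.12}, {"finger_gap":0.03, "dz":0.12}, {"finger_gap":0.03, "dz":0.1}, {"finger_gap":0.03, "dz":0.06}, {"finger_gap":0.03, "dz":0.04}, {"finger_gap":0.03, "dz":0.02}, {"finger_gap":0.03}])

```text
t: 8.5
tool_pos: [0.5148, -0.0115, 0.0746]
orientation: [-3.082, -0.608, 0.0]
force: [0.1, -0.0, -1.5]
opening: 0.0356
gripper_force: 25.0
```

Converted, 0.001 m is 0.02, 0.0005 m is 0.01.

Emit:
creep_tool(deltas=[{"finger_gap":0.03, "dz":0.02}, {"finger_gap":0.03, "dz":0.02}, {"finger_gap":0.03, "dz":0.01}, {"finger_gap":0.03}])

```text
t: 8.9
tool_pos: [0.5148, -0.0115, 0.0721]
orientation: [-3.082, -0.609, 0.0]
force: [-0.5, 0.4, -1.6]
opening: 0.0355
gripper_force: 25.0
```

Emit:
creep_tool(deltas=[{"finger_gap":0.03, "dz":0.01}, {"finger_gap":0.03, "dz":0.01}, {"finger_gap":0.03}])

```text
t: 9.2
tool_pos: [0.5149, -0.0115, 0.0713]
orientation: [3.082, 0.608, 0.0]
force: [-0.1, 0.6, -0.3]
opening: 0.0357
gripper_force: 25.0
```

Converted, 0.0005 m is 0.01.

Emit:
creep_tool(deltas=[{"finger_gap":0.03, "dz":0.01}, {"finger_gap":0.03}])

```text
t: 9.4
tool_pos: [0.515, -0.0115, 0.0712]
orientation: [3.082, 0.609, 0.0]
force: [-3.6, 1.2, 5.2]
opening: 0.0349
gripper_force: 25.0
```

Emit:
creep_tool(deltas=[{"finger_gap":0.03, "dz":0.01}, {"finger_gap":0.03}])

```text
t: 9.6
tool_pos: [0.515, -0.0115, 0.0711]
orientation: [3.082, 0.609, 0.0]
force: [-4.4, 1.2, 9.0]
opening: 0.0354
gripper_force: 25.0
```

Converted, -0.04 m is -0.8, -0.02 m is -0.4.

Emit:
creep_tool(deltas=[{"finger_gap":0.06}, {"finger_gap":0.06}, {"finger_gap":0.06}, {"finger_gap":0.06, "dz":-0.4}, {"finger_gap":0.06, "dz":-0.8}, {"finger_gap":0.06, "dz":-0.8}, {"finger_gap":0.07, "dz":-0.2}, {"finger_gap":0.07}])

```text
t: 10.4
tool_pos: [0.5164, -0.0117, 0.1824]
orientation: [3.081, 0.608, 0.007]
force: [0.7, -0.1, -1.0]
opening: 0.0689
gripper_force: 0.0
```

```bash
python3 - <<'E'
from plant import robot, imaging, read_state
from h import *
s=read_state(); print(tool(s,[.482,.279,.17]).round(4)); w=imaging.read_camera("wrist"); im=w["image"]
p=proj(w,[.514,-.011,.06]).round().astype(int); x0,y0=p-[75,75];print(x0,y0,proj(w,[.5145,-.0115,.06]),proj(w,[.514,-.011,.102])); cv2.imwrite("pics/w4.png",cv2.resize(np.ascontiguousarray(im[y0:y0+150,x0:x0+150,::-1]),(600,600)))
E
```

```text
[ 0.0786 -0.282   0.0121]
204 136 [279.48359499 210.38082759] [278.64807103 228.20535671]
```

View pics/w4.png

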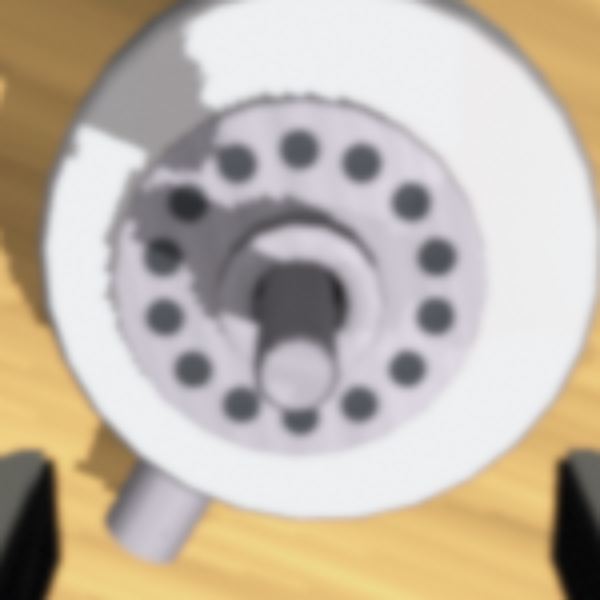

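The support sits flat on the base with the post through its bore. The post top is at about (278.1,228.9), matching (0.514,-0.011). Next is the spacer.

Converted, -0.045 m is -0.9, -0.029 m is -0.58.

Emit:
creep_tool(deltas=[{"finger_gap":0.075, "dx":0.16, "dy":-0.56}, {"finger_gap":0.075, "dx":0.25, "dy":-0.9}, {"finger_gap":0.075, "dx":0.25, "dy":-0.9}, {"finger_gap":0.075, "dx":0.25, "dy":-0.9}, {"finger_gap":0.075, "dx":0.25, "dy":-0.9}, {"finger_gap":0.075, "dx":0.25, "dy":-0.9, "dz":0.24}, {"finger_gap":0.075, "dx":0.16, "dy":-0.58}, {"finger_gap":0.075}, {"finger_gap":0.075}])

```text
t: 11.35
tool_pos: [0.4789, 0.2789, 0.1656]
orientation: [3.08, 0.611, -0.006]
force: [-0.2, -0.6, 0.0]
opening: 0.0749
gripper_force: 0.0
```

```bash
python3 - <<'E'
from plant import robot, imaging, read_state
from h import *
s=read_state(); w=imaging.read_camera("wrist"); im=w["image"]; np.save("w5.npy",w,allow_pickle=True)
p=proj(w,[.482,.279,.028]).round().astype(int); x0,y0=p-40;print(s["tool_pos"],p,x0,y0); cv2.imwrite("pics/w5.png",cv2.resize(np.ascontiguousarray(im[y0:y0+80,x0:x0+80,::-1]),(560,560),interpolation=cv2.INTER_NEAREST))
E
```

```text
[0.47889258 0.27888072 0.16561874] [282 199] 242 159
```

View pics/w5.png

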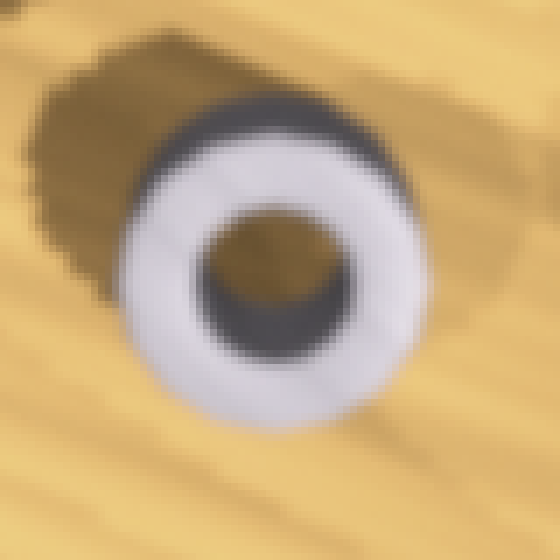

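The spacer's top ring is centred at about (280.9,198.8) in the full wrist image, standing upright with clear surroundings.

```bash
python3 - <<'E'
from plant import robot, imaging, read_state
from h import *
w=np.load("w5.npy",allow_pickle=True).item(); s=read_state()
a=ray(w,(280.9,198.8),.028); print(a,s["tool_pos"],tool(s,[a[0],a[1],.03]).round(4))
E
```

```text
[0.48183964 0.280011   0.028     ] [0.47944225 0.27823742 0.16622724] [ 0.0033 -0.0008  0.1362]
```

Converted, 0.04 m is 0.8, 0.025 m is 0.5.

Emit:
creep_tool(deltas=[{"finger_gap":0.07, "dx":0.054, "dy":-0.016, "dz":0.4}, {"finger_gap":0.07, "dz":0.8}, {"finger_gap":0.07, "dz":0.8}, {"finger_gap":0.07, "dz":0.5}, {"finger_gap":0.07, "dz":0.22}, {"finger_gap":0.07}, {"finger_gap":0.07}, {"finger_gap":0.03}, {"finger_gap":0.03}, {"finger_gap":0.03}, {"finger_gap":0.03}, {"finger_gap":0.03}, {"finger_gap":0.03}])

```text
t: 12.7
tool_pos: [0.4828, 0.2811, 0.0327]
orientation: [-3.082, -0.609, -0.001]
force: [-0.9, -0.7, 4.5]
opening: 0.0391
gripper_force: 25.0
```

Emit:
creep_tool(deltas=[{"finger_gap":0.03, "dz":-0.6}, {"finger_gap":0.03, "dz":-0.9}, {"finger_gap":0.03, "dz":-0.9}, {"finger_gap":0.03, "dz":-0.4}, {"finger_gap":0.03}, {"finger_gap":0.03}])

```text
t: 13.3
tool_pos: [0.4821, 0.2808, 0.1712]
orientation: [3.082, 0.608, -0.001]
force: [-0.1, 0.0, -2.2]
opening: 0.0392
gripper_force: 25.0
```

```bash
python3 - <<'E'
from plant import robot, imaging, read_state
from h import *
s=read_state();print(tool(s,[.5144,-.0108,.17]).round(4))
w=imaging.read_camera("wrist"); R=Ro.from_rotvec(s["orientation"]); im=w["image"].astype(int)
for v in ([.020,0,.002],[.01,0,.002],[-.01,0,.002],[-.02,0,.002],[.02,0,.030]): print(v,proj(w,s["tool_pos"]+R.apply(v)).round(1))
print([(y,im[y,281].sum()//3) for y in range(216,330,2)])
E
```

```text
[-0.081   0.282   0.0013]
[0.02, 0, 0.002] [281.8 242.8]
[0.01, 0, 0.002] [281.7 261.9]
[-0.01, 0, 0.002] [281.7 297.7]
[-0.02, 0, 0.002] [281.6 314.5]
[0.02, 0, 0.03] [281.5 222.8]
[(216, np.int64(177)), (218, np.int64(180)), (220, np.int64(189)), (222, np.int64(195)), (224, np.int64(194)), (226, np.int64(152)), (228, np.int64(92)), (230, np.int64(87)), (232, np.int64(87)), (234, np.int64(87)), (236, np.int64(87)), (238, np.int64(87)), (240, np.int64(88)), (242, np.int64(88)), (244, np.int64(100)), (246, np.int64(118)), (248, np.int64(112)), (250, np.int64(110)), (252, np.int64(109)), (254, np.int64(108)), (256, np.int64(106)), (258, np.int64(106)), (260, np.int64(106)), (262, np.int64(165)), (264, np.int64(188)), (266, np.int64(197)), (268, np.int64(202)), (270, np.int64(202)), (272, np.int64(191)), (274, np.int64(101)), (276, np.int64(87)), (278, np.int64(88)), (280, np.int64(86)), (282, np.int64(84)), (284, np.int64(86)), (286, np.int64(87)), (288, np.int64(88)), (290, np.int64(87)), (292, np.int64(87)), (294, np.int64(85)), (296, np.int64(91)), (298, np.int64(111)), (300, np.int64(114)), (302, np.int64(112)), (304, np.int64(152)), (306, np.int64(199)), (308, np.int64(204)), (310, np.int64(203)), (312, np.int64(204)), (314, np.int64(199)), (316, np.int64(192)), (318, np.int64(184)), (320, np.int64(185)), (322, np.int64(192)), (324, np.int64(193)), (326, np.int64(176)), (328, np.int64(68))]
```

Emit:
creep_tool(deltas=[{"finger_gap":0.03, "dx":-0.16, "dy":0.56}, {"finger_gap":0.03, "dx":-0.26, "dy":0.9}, {"finger_gap":0.03, "dx":-0.26, "dy":0.9}, {"finger_gap":0.03, "dx":-0.26, "dy":0.9}, {"finger_gap":0.03, "dx":-0.26, "dy":0.9}, {"finger_gap":0.03, "dx":-0.26, "dy":0.9}, {"finger_gap":0.03, "dx":-0.16, "dy":0.58}, {"finger_gap":0.03}, {"finger_gap":0.03}, {"finger_gap":0.03}])

```text
t: 14.35
tool_pos: [0.5138, -0.0098, 0.1706]
orientation: [-3.081, -0.609, 0.004]
force: [-0.4, 1.0, -2.5]
opening: 0.0394
gripper_force: 25.0
```

```bash
python3 - <<'E'
from plant import robot, imaging, read_state
from h import *
s=read_state(); print(s["opening"],s["force"],s["tool_pos"],tool(s,[.5144,-.0108,.142]).round(4))
E
```

```text
0.039356317680667864 [-0.4305356   0.95270196 -2.54761989] [ 0.5137869  -0.00978355  0.17056382] [0.0002 0.0012 0.0286]
```

Converted, 0.015 m is 0.3, 0.002 m is 0.04.

Emit:
creep_tool(deltas=[{"finger_gap":0.03, "dx":0.008, "dy":0.02, "dz":0.3}, {"finger_gap":0.03, "dz":0.3}, {"finger_gap":0.03, "dz":0.04}, {"finger_gap":0.03}])

```text
t: 14.75
tool_pos: [0.5143, -0.0109, 0.1385]
orientation: [-3.081, -0.609, 0.004]
force: [-0.2, 0.5, -1.3]
opening: 0.0392
gripper_force: 25.0
```

Emit:
creep_tool(deltas=[{"finger_gap":0.03, "dz":0.04}, {"finger_gap":0.03, "dz":0.02}, {"finger_gap":0.03, "dz":0.02}, {"finger_gap":0.03, "dz":0.02}, {"finger_gap":0.03, "dz":0.02}, {"finger_gap":0.03}])

```text
t: 15.35
tool_pos: [0.5154, -0.0115, 0.1341]
orientation: [-3.082, -0.608, 0.0]
force: [1.3, 0.1, -1.5]
opening: 0.0398
gripper_force: 25.0
```

Converted, 0.001 m is 0.02.

Emit:
creep_tool(deltas=[{"finger_gap":0.03, "dz":0.02}, {"finger_gap":0.03, "dz":0.02}, {"finger_gap":0.03}])

```text
t: 15.65
tool_pos: [0.5153, -0.0115, 0.1319]
orientation: [-3.082, -0.608, 0.0]
force: [0.7, 0.3, -1.2]
opening: 0.0395
gripper_force: 25.0
```

Emit:
creep_tool(deltas=[{"finger_gap":0.03, "dz":0.02}, {"finger_gap":0.03, "dz":0.02}, {"finger_gap":0.03, "dz":0.02}, {"finger_gap":0.03}])

```text
t: 16.05
tool_pos: [0.5154, -0.0115, 0.129]
orientation: [-3.082, -0.608, 0.0]
force: [-0.5, 0.4, -1.1]
opening: 0.0394
gripper_force: 25.0
```

Converted, 0.006 m is 0.12, -0.0006 m is -0.012.

Emit:
creep_tool(deltas=[{"finger_gap":0.03, "dx":-0.012, "dz":0.08}, {"finger_gap":0.03, "dz":0.12}, {"finger_gap":0.03, "dz":0.12}, {"finger_gap":0.03, "dz":0.08}, {"finger_gap":0.03}])

```text
t: 16.55
tool_pos: [0.5142, -0.0116, 0.108]
orientation: [-3.082, -0.608, 0.003]
force: [0.4, -0.2, -1.2]
opening: 0.0392
gripper_force: 25.0
```

Emit:
creep_tool(deltas=[{"finger_gap":0.03, "dz":0.1}, {"finger_gap":0.03, "dz":0.08}, {"finger_gap":0.03, "dz":0.06}, {"finger_gap":0.03, "dz":0.02}, {"finger_gap":0.03, "dz":0.02}, {"finger_gap":0.03}])

```text
t: 17.15
tool_pos: [0.5149, -0.0117, 0.0951]
orientation: [-3.082, -0.608, 0.0]
force: [0.2, -0.1, -0.7]
opening: 0.0395
gripper_force: 25.0
```

Converted, 0.0005 m is 0.01.

Emit:
creep_tool(deltas=[{"finger_gap":0.03, "dz":0.01}, {"finger_gap":0.03, "dz":0.01}, {"finger_gap":0.03}])

```text
t: 17.45
tool_pos: [0.5149, -0.0117, 0.0942]
orientation: [3.082, 0.608, 0.0]
force: [-0.4, -0.2, -0.3]
opening: 0.0397
gripper_force: 25.0
```

Converted, 0.0005 m is 0.01.

Emit:
creep_tool(deltas=[{"finger_gap":0.03, "dz":0.01}, {"finger_gap":0.03, "dz":0.01}, {"finger_gap":0.03}])

```text
t: 17.75
tool_pos: [0.5149, -0.0117, 0.0931]
orientation: [-3.082, -0.608, 0.0]
force: [-0.5, 0.9, -0.9]
opening: 0.0393
gripper_force: 25.0
```

Emit:
creep_tool(deltas=[{"finger_gap":0.03, "dz":0.01}, {"finger_gap":0.03}])

```text
t: 17.95
tool_pos: [0.5149, -0.0117, 0.0927]
orientation: [3.082, 0.608, 0.0]
force: [0.0, -0.2, -0.4]
opening: 0.039
gripper_force: 25.0
```

Emit:
creep_tool(deltas=[{"finger_gap":0.03, "dz":0.01}, {"finger_gap":0.03}])

```text
t: 18.15
tool_pos: [0.515, -0.0117, 0.0927]
orientation: [3.082, 0.608, 0.0]
force: [-2.9, 0.6, 4.8]
opening: 0.0394
gripper_force: 25.0
```

Emit:
creep_tool(deltas=[{"finger_gap":0.07}, {"finger_gap":0.07}, {"finger_gap":0.07}, {"finger_gap":0.07, "dz":-0.4}, {"finger_gap":0.07, "dz":-0.8}, {"finger_gap":0.07, "dz":-0.6}, {"finger_gap":0.07}, {"finger_gap":0.07, "dx":-0.22, "dy":0.64}, {"finger_gap":0.07, "dx":-0.3, "dy":0.86}, {"finger_gap":0.07, "dx":-0.3, "dy":0.86}, {"finger_gap":0.07, "dx":-0.3, "dy":0.86}, {"finger_gap":0.07, "dx":-0.22, "dy":0.64}, {"finger_gap":0.07, "dx":-0.14, "dy":0.42}, {"finger_gap":0.07}, {"finger_gap":0.07}])

```text
t: 19.65
tool_pos: [0.5274, -0.2376, 0.1812]
orientation: [-3.081, -0.606, 0.001]
force: [-0.1, 0.4, 1.0]
opening: 0.07
gripper_force: 0.0
```

```bash
python3 - <<'E'
from plant import robot, imaging, read_state
from h import *
s=read_state(); w=imaging.read_camera("wrist"); im=w["image"]; np.save("w6.npy",w,allow_pickle=True)
p=proj(w,[.528,-.2375,.04]).round().astype(int); x0,y0=p-40;print(s["tool_pos"],p,x0,y0)
a=cv2.resize(np.ascontiguousarray(im[y0:y0+80,x0:x0+80,::-1]),(400,400),interpolation=cv2.INTER_NEAREST)
t=imaging.read_camera("top")["image"]; b=cv2.resize(np.ascontiguousarray(t[205:275,245:315,::-1]),(400,400),interpolation=cv2.INTER_CUBIC)
cv2.imwrite("pics/w6.png",np.hstack([a,b]))
E
```

```text
[ 0.52735369 -0.23763965  0.18117753] [281 201] 241 161
```

View pics/w6.png

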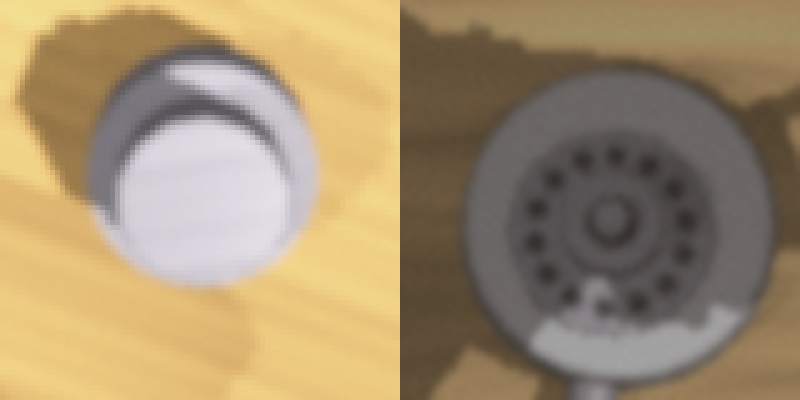

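The cap knob's top is centred at about (281.3,200.2) in the full wrist image. The top view shows the support on the base with a ring around the post tip, in the arm's shadow.

```bash
python3 - <<'E'
from plant import robot, imaging, read_state
from h import *
w=np.load("w6.npy",allow_pickle=True).item(); s=read_state()
a=ray(w,(281.3,200.2),.04); print(a,s["tool_pos"],tool(s,[a[0],a[1],.047]).round(4))
E
```

```text
[ 0.52862179 -0.23730473  0.04      ] [ 0.52764583 -0.23661313  0.18156537] [0.0007 0.0011 0.1346]
```

Converted, 0.04 m is 0.8, 0.023 m is 0.46.

Emit:
creep_tool(deltas=[{"finger_gap":0.065, "dy":0.016, "dz":0.4}, {"finger_gap":0.065, "dz":0.8}, {"finger_gap":0.065, "dz":0.8}, {"finger_gap":0.065, "dz":0.46}, {"finger_gap":0.065, "dz":0.2}, {"finger_gap":0.065}, {"finger_gap":0.065}])

```text
t: 20.45
tool_pos: [0.5291, -0.2385, 0.0507]
orientation: [3.081, 0.609, 0.002]
force: [0.3, 0.2, 0.8]
opening: 0.0648
gripper_force: 0.0
```

Converted, 0.003 m is 0.06.

Emit:
creep_tool(deltas=[{"finger_gap":0.065, "dz":0.06}, {"finger_gap":0.065}, {"finger_gap":0.03}, {"finger_gap":0.025}, {"finger_gap":0.025}, {"finger_gap":0.025}, {"finger_gap":0.025}, {"finger_gap":0.025}])

```text
t: 21.25
tool_pos: [0.528, -0.2385, 0.0461]
orientation: [-3.082, -0.608, 0.0]
force: [-0.9, 0.5, 0.9]
opening: 0.0313
gripper_force: 25.0
```

Emit:
creep_tool(deltas=[{"finger_gap":0.025, "dz":-0.6}, {"finger_gap":0.025, "dz":-0.9}, {"finger_gap":0.025, "dz":-0.9}, {"finger_gap":0.025, "dz":-0.4}, {"finger_gap":0.025}, {"finger_gap":0.025}])

```text
t: 21.85
tool_pos: [0.5279, -0.2384, 0.1854]
orientation: [-3.082, -0.608, 0.0]
force: [-0.5, -0.6, -1.7]
opening: 0.0314
gripper_force: 25.0
```

```bash
python3 - <<'E'
from plant import robot, imaging, read_state
from h import *
s=read_state();print(tool(s,[.5144,-.0108,.185]).round(4))
w=imaging.read_camera("wrist"); R=Ro.from_rotvec(s["orientation"]); im=w["image"].astype(int)
for v in ([.016,0,.0075],[-.016,0,.0075],[.022,0,.0255],[.022,0,.0475]): print(v,proj(w,s["tool_pos"]+R.apply(v)).round(1))
print([(y,int(im[y,281].sum()//3)) for y in range(196,330,2)])
t=imaging.read_camera("scene"); p=proj(t,[.514,-.011,.07]).astype(int); print(p)
cv2.imwrite("pics/s2.png",np.hstack([cv2.resize(np.ascontiguousarray(x[:,:,::-1]),(400,400),interpolation=cv2.INTER_CUBIC) for x in (t["image"][p[1]-40:p[1]+40,p[0]-40:p[0]+40],w["image"][180:340,200:360])]))
E
```

```text
[ 0.074  -0.2157  0.0005]
[0.016, 0, 0.0075] [281.7 245.9]
[-0.016, 0, 0.0075] [281.6 301.8]
[0.022, 0, 0.0255] [281.5 222.2]
[0.022, 0, 0.0475] [281.3 209.9]
[(196, 201), (198, 204), (200, 205), (202, 207), (204, 208), (206, 210), (208, 209), (210, 202), (212, 164), (214, 97), (216, 93), (218, 95), (220, 93), (222, 93), (224, 108), (226, 114), (228, 114), (230, 113), (232, 111), (234, 101), (236, 92), (238, 92), (240, 91), (242, 91), (244, 95), (246, 103), (248, 125), (250, 118), (252, 115), (254, 115), (256, 117), (258, 117), (260, 115), (262, 112), (264, 110), (266, 112), (268, 112), (270, 114), (272, 113), (274, 113), (276, 112), (278, 114), (280, 113), (282, 112), (284, 111), (286, 112), (288, 113), (290, 114), (292, 114), (294, 113), (296, 109), (298, 107), (300, 131), (302, 192), (304, 207), (306, 211), (308, 209), (310, 200), (312, 194), (314, 194), (316, 196), (318, 191), (320, 183), (322, 184), (324, 192), (326, 181), (328, 73)]
[268 184]
```

View pics/s2.png

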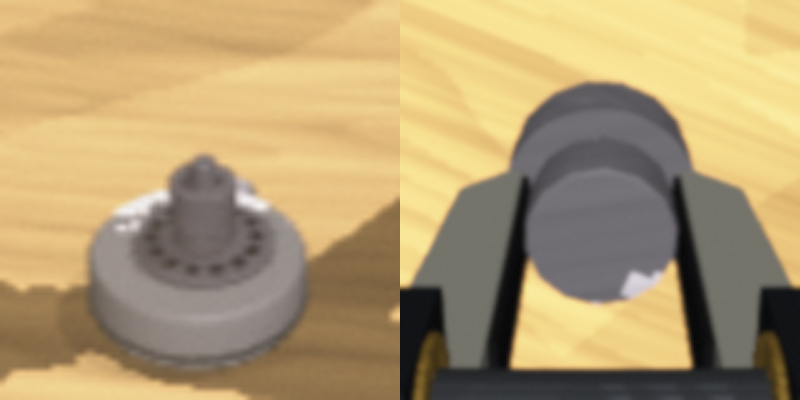

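The scene view shows support and spacer seated on the base with the post standing out above. The wrist view shows the cap held upright by its knob.

Converted, -0.045 m is -0.9, 0.011 m is 0.22.

Emit:
creep_tool(deltas=[{"finger_gap":0.025, "dx":0.2, "dy":-0.58}, {"finger_gap":0.025, "dx":0.31, "dy":-0.9}, {"finger_gap":0.025, "dx":0.31, "dy":-0.9}, {"finger_gap":0.025, "dx":0.31, "dy":-0.9}, {"finger_gap":0.025, "dx":0.22, "dy":-0.66}, {"finger_gap":0.025, "dx":0.12, "dy":-0.37}, {"finger_gap":0.025}, {"finger_gap":0.025}, {"finger_gap":0.025}])

```text
t: 22.85
tool_pos: [0.5137, -0.0121, 0.1851]
orientation: [-3.082, -0.607, 0.003]
force: [0.3, -0.7, -1.2]
opening: 0.0314
gripper_force: 25.0
```

```bash
python3 - <<'E'
from plant import robot, imaging, read_state
from h import *
s=read_state(); print(s["opening"],s["force"],s["tool_pos"],tool(s,[.5142,-.0111,.152]).round(4))
E
```

```text
0.031413487467133426 [ 0.26572357 -0.74855065 -1.19458759] [ 0.51374287 -0.01212066  0.18507789] [ 0.0009 -0.0008  0.0331]
```

Careful with the scale: shifts go in shares of 50 mm and turns go in shares of pi rad. That gives: 0.015 m is 0.3, 0.014 m is 0.28.

Emit:
creep_tool(deltas=[{"finger_gap":0.025, "dx":0.006, "dy":-0.012, "dz":0.3}, {"finger_gap":0.025, "dz":0.28}, {"finger_gap":0.025, "dz":0.08}, {"finger_gap":0.025}])

```text
t: 23.25
tool_pos: [0.513, -0.0108, 0.1512]
orientation: [-3.081, -0.607, 0.005]
force: [-0.3, 0.3, -0.6]
opening: 0.0314
gripper_force: 25.0
```

Emit:
creep_tool(deltas=[{"finger_gap":0.025, "dz":0.02}, {"finger_gap":0.025, "dz":0.02}, {"finger_gap":0.025, "dz":0.02}, {"finger_gap":0.025, "dz":0.02}, {"finger_gap":0.025}])

```text
t: 23.75
tool_pos: [0.5143, -0.0106, 0.1492]
orientation: [3.082, 0.609, 0.0]
force: [0.2, -0.1, -0.8]
opening: 0.0311
gripper_force: 25.0
```

Emit:
creep_tool(deltas=[{"finger_gap":0.025, "dz":0.02}, {"finger_gap":0.025, "dz":0.02}, {"finger_gap":0.025}])

```text
t: 24.05
tool_pos: [0.5141, -0.0106, 0.1469]
orientation: [-3.082, -0.608, 0.0]
force: [-1.2, 0.0, -1.6]
opening: 0.0314
gripper_force: 25.0
```

Converted, 0.001 m is 0.02.

Emit:
creep_tool(deltas=[{"finger_gap":0.025, "dz":0.02}, {"finger_gap":0.025, "dz":0.02}, {"finger_gap":0.025, "dz":0.02}, {"finger_gap":0.025}])

```text
t: 24.45
tool_pos: [0.5141, -0.0106, 0.1439]
orientation: [-3.082, -0.608, 0.0]
force: [0.3, 0.2, -0.9]
opening: 0.0315
gripper_force: 25.0
```

Emit:
creep_tool(deltas=[{"finger_gap":0.025, "dz":0.04}, {"finger_gap":0.025, "dz":0.04}, {"finger_gap":0.025, "dz":0.04}, {"finger_gap":0.025, "dz":0.02}, {"finger_gap":0.025}])

```text
t: 24.95
tool_pos: [0.5141, -0.0106, 0.1369]
orientation: [-3.082, -0.608, 0.001]
force: [0.3, -0.2, -1.4]
opening: 0.0318
gripper_force: 25.0
```

Emit:
creep_tool(deltas=[{"finger_gap":0.025, "dz":0.01}, {"finger_gap":0.025, "dz":0.01}, {"finger_gap":0.025}])

```text
t: 25.25
tool_pos: [0.5142, -0.0106, 0.1361]
orientation: [-3.082, -0.608, 0.0]
force: [0.1, -0.9, -0.8]
opening: 0.0312
gripper_force: 25.0
```

Converted, 0.0005 m is 0.01.

Emit:
creep_tool(deltas=[{"finger_gap":0.025, "dz":0.01}, {"finger_gap":0.025, "dz":0.01}, {"finger_gap":0.025}])

```text
t: 25.55
tool_pos: [0.5142, -0.0106, 0.1351]
orientation: [-3.082, -0.608, 0.0]
force: [-0.2, -0.7, -0.2]
opening: 0.0313
gripper_force: 25.0
```

Emit:
creep_tool(deltas=[{"finger_gap":0.025, "dz":0.01}, {"finger_gap":0.025}])

```text
t: 25.75
tool_pos: [0.5142, -0.0106, 0.1346]
orientation: [-3.082, -0.608, 0.0]
force: [0.5, -0.8, -1.1]
opening: 0.0313
gripper_force: 25.0
```

Emit:
creep_tool(deltas=[{"finger_gap":0.025, "dz":0.01}, {"finger_gap":0.025}])

```text
t: 25.95
tool_pos: [0.5142, -0.0106, 0.1341]
orientation: [3.082, 0.608, 0.0]
force: [0.4, -0.3, -0.9]
opening: 0.0313
gripper_force: 25.0
```

Converted, 0.0005 m is 0.01.

Emit:
creep_tool(deltas=[{"finger_gap":0.025, "dz":0.01}, {"finger_gap":0.025}])

```text
t: 26.15
tool_pos: [0.5144, -0.0106, 0.1341]
orientation: [3.082, 0.608, 0.001]
force: [-2.5, -0.0, 3.7]
opening: 0.0315
gripper_force: 25.0
```

Emit:
creep_tool(deltas=[{"finger_gap":0.025, "dz":0.01}, {"finger_gap":0.025}])

```text
t: 26.35
tool_pos: [0.5146, -0.0105, 0.1341]
orientation: [3.082, 0.609, 0.002]
force: [-3.1, 0.8, 7.1]
opening: 0.0314
gripper_force: 25.0
```

Contact came at the expected height, so the cap is home. I'll release it, back off straight up, and check.

Converted, -0.04 m is -0.8, -0.03 m is -0.6.

Emit:
creep_tool(deltas=[{"finger_gap":0.06}, {"finger_gap":0.06}, {"finger_gap":0.06}, {"finger_gap":0.06, "dz":-0.3}, {"finger_gap":0.06, "dz":-0.8}, {"finger_gap":0.06, "dz":-0.8}, {"finger_gap":0.06, "dx":-0.6}, {"finger_gap":0.06, "dx":-0.8}, {"finger_gap":0.06}, {"finger_gap":0.06}])

```text
t: 27.35
tool_pos: [0.4495, -0.0375, 0.2294]
orientation: [3.082, 0.607, 0.003]
force: [-0.2, 0.1, 0.6]
opening: 0.0602
gripper_force: 0.0
```

```bash
python3 - <<'E'
from plant import robot, imaging, read_state
from h import *
t=imaging.read_camera("scene"); p=proj(t,[.514,-.011,.08]).astype(int)
w=imaging.read_camera("wrist"); q=proj(w,[.514,-.011,.128]).astype(int); print(q)
q=np.clip(q,80,[480,340])
cv2.imwrite("pics/f.png",np.hstack([cv2.resize(np.ascontiguousarray(x[:,:,::-1]),(400,400),interpolation=cv2.INTER_CUBIC) for x in (t["image"][p[1]-40:p[1]+40,p[0]-40:p[0]+40],w["image"][q[1]-80:q[1]+80,q[0]-80:q[0]+80])]))
E
```

```text
[280 125]
```

View pics/f.png

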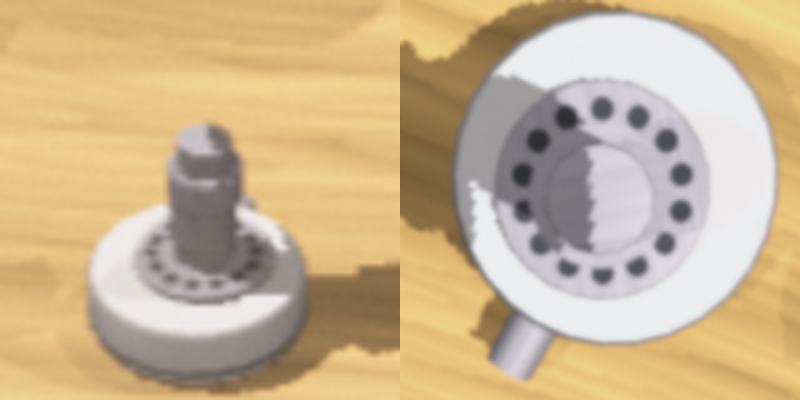

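Both views show support, spacer and cap stacked upright with no gaps, and the gripper is clear. I'll hand the job in.

```bash
python3 -c "
from plant import robot, imaging, read_state
print(robot.close_job())"
```

```text
the job is handed in; nothing more can be done
None
```

The filter is back together: support, spacer and cap were each lowered until home on the post, with at most about 9 N read when seating, and the job was handed in at about 27 s with the gripper clear (hand-in gave no verdict).

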